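# Index the UV lamp slide and stack the exposed tote

### The arm

A 6-joint arm with a two-finger parallel gripper is mounted at the origin on the work surface. World frame = base frame: x ahead of the robot, y to its left, z up, the work surface at z = 0. Lengths are in m, angles in rad, forces in N, time in s.
With the tool pointing down it reaches from about 0.25 to 0.725 m from the base axis. Payload 4 kg.
Tool frame: the origin (TCP) lies at the very end of the fingers, on their centre line; the grasp point (between the pads) lies 19 mm behind it; z points along the fingers, y is the line along which they close (so a half turn about z gives the same grasp; the last joint's range is limited). The gripper opens to 85 mm and grips with 20 to 120 N. Pads are 22 mm wide; open, the fingers measure 114 mm over their backs; the gripper's body (76 mm by 85 mm) begins 54 mm behind the grasp point. The pads swing forward as they close: fully open they stand 13 mm farther back than shut.
Start: joints at [1.256, 0.241, 0.005, 1.335, 0, 1.571], TCP at [0.155, 0.475, 0.231] pointing down, gripper open.
Joint ranges: [-2.72, 2.72], [-1.05, 1.87], [-1.09, 1.28], [-1.99, 2.15], [-1.42, 1.44], [-3.14, 3.14]. Speed limits (rad/s): [2.79, 2.79, 3.14, 3.14, 3.14, 3.14].

### API

Orientations are given as a unit quaternion [x, y, z, w].
In Python, from workcell import bot, vision, workorder gives the robot as it stands.
- The arm moves only by the shell command python3 -m creep 'ROWS' [OPENING]. ROWS is JSON, a list of rows, each a list of 2 entries, a list of its own where there are three numbers: the shift along the tool's x, y, z in mm, then the turn, a rotation vector about the tool's x, y, z in rad. In form: [[[dx, dy, dz], [wx, wy, wz]], ...]. A call has 1 to 12 rows; each row shifts and turns the commanded pose from where the row before left it, along the tool's axes as they then stand; what a row does not reach is not made up. A row lasts 1/8 s, in which the tool goes at most 62.5 mm and 10.7 degrees, less where a joint would pass 70% of its speed; a pose out of reach is approached as far as the arm can. A call is refused whole if a number of a shift passes 62.5 or a number of a turn 0.188, either way. A call with a gripper value outside its range is refused whole. OPENING is the finger opening in mm, from 0 to 85.4, set as the call begins (- or left out, the last holds). The fingers move at their own pace and stop on an object; the grip force is fixed at half the most. Time passes only in rows, so rows that do not move let the fingers close. It gives the time, the measured TCP pose, the force, the opening and the grip force at its end, in the units of the state.
- bot.get_obs(): the state, without advancing time (a new reading comes with each control period).
- vision.camera(name): name is "scene" or "top"; returns a dict with "image" (384x512x3 uint8, blue, green, red), "z_map" (384x512 float32, m along the optical axis (not along the pixel's ray), 0 where there is no reading), "K" (3x3 intrinsics, pixels), "rvec" (rotation vector, rad) and "tvec" (3), from world to camera coordinates, as OpenCV has them. Camera axes: x right, y down, z forward; pixel columns grow to the right and rows downward; lengths in m; the calibration is good to about 2 mm. A picture is of the moment at which its call begins.
- workorder.job_done(): hands the job in; it is judged then, once.
Trained networks look in a picture, given as the dict that the camera call returned (one of the last four; its "shot" number tells which), for a name from the list of things; names that differ only in an ending like _2 or _b are one class to them, and where a whole thing is asked for, a point or a joint stands for the part that bears it (a point fixed in the world has none). Each returns a list of dicts, best first, with "score" (0 to 1); they miss things now and then, are a little off and sometimes report something else, mostly with a low value. They report only what shows in the picture. A call takes as long as a camera call.
- vision.spot_in(picture, query): "position" ([column, row] in pixels, amid what is visible of it).
- vision.place_of(picture, query): "position" ([column, row] in pixels: a listed point, or the origin of a listed thing).
The state is a dict: "clock": time; "joint_pos": joint angles; "joint_vel": joint speeds; "tau": joint torques, N m; "eef_pos": TCP position; "tool_rot": TCP orientation; "ft_force": force on the tool from outside, world axes, zero at the start; "ft_torque": the same for the moment, N m; "grip_width": finger opening in m; "grasp_force": force on a finger pad.
Only numpy, scipy, OpenCV 4.12 (cv2) and the standard library are available. Lean on these libraries where they do the work, as an engineer would, in place of code of your own. Each camera call takes 0.05 s, during which the arm holds its last target. There are 200 camera calls.

### The job

The dish tote under the UV lamp has had its exposure. Pull up the slide's red index knob, move the slide one notch to the left so that the next tote comes under the lamp, and let the plunger drop fully home in that notch; then lift the exposed tote off the slide, turn it half a turn and set it down gently on the tote standing on the bench at the left, blue end over grey end, so that it stacks level on it instead of nesting down onto the dishes. Keep the totes level, and do not knock the lamp, the bench tote or the other things on the bench.

Things in the scene. Friction and masses are not known exactly. Their poses are not given: they have to be found in the camera images.
- slide_base: Dividing slide, fixed on the bench: aluminium base plate 190 (x) x 540 (y) x 12 mm, two dark rails, a steel notched index bar along its middle. Origin: on the bench right under the middle of the UV lamp; x points away from the robot, y to the left along the rails; the plate spans y = -270 to +270 mm. Notches of the bar at y = -45, +95 and +235 mm (pitch 140 mm).
- notch_next (a point): Mouth of the next notch in the steel index bar, 235 mm to the left of slide_base's origin, 32 mm above the bench. Notches are 13 mm wide for the 10 mm round-nosed pin: let go within about 3 mm of a notch, the plunger centres itself and drops home; elsewhere the pin rides on the bar (knob 9 mm up) and drops in when the carriage is pushed over a notch.
- carriage (a joint): Carriage position along the rails, m, growing to the left: about 0 at the start (middle notch, left bay under the lamp), 0.140 in the next notch (right bay under the lamp); 1.5 mm play each way in a notch. Aluminium plate 170 (x) x 300 (y) x 10 mm, top 46 mm above the bench, 1.2 kg, sliding friction about 3 N; -0.140 in the first; end stops at -0.147 and 0.147.
- index_knob (a joint): Lift of the index plunger, m: 0 fully home in a notch, 0.009 where the pin comes clear of the bar, 0.016 fully pulled. Its spring pulls down with 7 N at home and 11 N fully pulled.
- knob_grip (a point): On the axis of the red mushroom knob (32 mm diameter, 26 mm tall) of the index plunger, at the left end of the carriage; the point is 13 mm below the knob's top, 87 mm above the bench when home, and moves with the knob. It is pulled straight up, and held up while the carriage is moved by it. Fingers that close along the slide's x stay clear of the lamp.
- tote_a: The exposed tote, at first in the left bay under the lamp. Grey stack-nest tote 150 (x) x 64 (y) x 48 mm tall with three 35 mm dishes in foam, about 0.22 kg. Origin: centre of its underside; the blue end is at -x. The rim is a vertical band 64 mm wide over the long sides, 34 to 48 mm above the origin: grip it there across the width at mid-length. Below, the sides lean in to 52 mm.
- tote_b: The next tote, like tote_a (same origin and axes), in the carriage's right bay; it stays there.
- tote_c: The bench tote, like tote_a (same origin and axes), left of the slide, blue end roughly towards the robot. Same way round, a tote put on it nests down onto the dish lids (27 mm up). Turned half a turn, its feet stand on the ribs inside the ends: its origin 42 mm above this one, 6 mm inside the rim, with play of 3 mm (y) and 4 mm (x) each way.
- bay_left (a point): Centre of the left bay, on the carriage's top face; black guides 8 mm tall hold a tote to within 4 mm. It moves with the carriage.
- bay_right (a point): Centre of the right bay, on the carriage's top face, 140 mm to the right of bay_left.
- uv_lamp: Slim black UV lamp on two grey legs, fixed, bridging the slide in x. Origin and axes as slide_base. The housing is 270 (x) x 70 (y) mm, its underside 106 and its top 134 mm above the bench (12 mm above the tote rims that pass below it); the legs stand in front of and behind the slide at x = -170 to -130 and +130 to +170 mm, y within 40 mm.
- flask_amber: Plugged conical flask, 72 mm foot, 133 mm tall; bystander. Origin: centre of its underside.
- flask_clear: Plugged conical flask, 72 mm foot, 133 mm tall; bystander. Origin: centre of its underside.
- spray_bottle: Red spray bottle, 84 mm wide, 199 mm tall; bystander. Origin: centre of its underside.
- tube_rack: Wire rack of plugged tubes, 76 x 184 mm, 154 mm tall; bystander. Origin: centre of its underside.
- dish_stack: Stack of four 90 mm dishes, 58 mm tall; bystander. Origin: centre of its underside.
- reagent_bottle: Blue bottle with a white cap, 68 mm in diameter, 149 mm tall; bystander. Origin: centre of its underside.
- tip_box: Blue pipette-tip box, 85 x 125 mm, 72 mm tall; bystander. Origin: centre of its underside.

How it is judged:
On the way, in this order (a step that is already met when the one before it is completed fails the run):
1. the index knob is pulled up until its pin is clear of the bar (value of joint index_knob above 0.0095 m), for 0.1 s.
2. the carriage is in the next notch with the plunger fully home, both totes still in their bays (value of joint carriage between 0.136 and 0.144 m and value of joint index_knob below 0.0025 m and z of tote_a in the frame of bay_left between -0.004 and 0.004 m and x of tote_a in the frame of bay_left between -0.007 and 0.007 m and y of tote_a in the frame of bay_left between -0.007 and 0.007 m and z of tote_b in the frame of bay_right between -0.004 and 0.004 m and x of tote_b in the frame of bay_right between -0.007 and 0.007 m and y of tote_b in the frame of bay_right between -0.007 and 0.007 m), for 0.3 s.
At the end, for the whole second after the job is handed in: Carriage in the next notch (0.140 m +-4 mm), plunger home (under 2.5 mm), next tote seated in its right bay; the exposed tote released, at rest and level (0.06 rad) on the bench tote: floor 42 +-4 mm above the other's, centred within 8 mm, long axes within 0.15 rad (value of joint carriage between 0.136 and 0.144 m and value of joint index_knob below 0.0025 m and z of tote_b in the frame of bay_right between -0.004 and 0.004 m and x of tote_b in the frame of bay_right between -0.007 and 0.007 m and y of tote_b in the frame of bay_right between -0.007 and 0.007 m and z of tote_a in the frame of tote_c between 0.038 and 0.046 m and x of tote_a in the frame of tote_c between -0.008 and 0.008 m and y of tote_a in the frame of tote_c between -0.008 and 0.008 m and angle between the x axis of tote_a and the x axis of tote_c, either way round below 0.15 rad and angle between tote_a's own z axis and vertical below 0.06 rad and angle between tote_c's own z axis and vertical below 0.04 rad and height (world z) of tote_c below 0.004 m and linear speed of tote_a below 0.02 m/s and angular speed of tote_a below 0.2 rad/s); the robot touches nothing.
It fails at once if the lamp is knocked (over 10 N) (contact force between any of the fingers, the arm, tote_a and uv_lamp above 10 N).
It fails at once if a tote is tipped by more than 0.4 rad (angle between any of tote_a, tote_b, tote_c's own z axis and vertical above 0.4 rad).
It fails at once if the bench tote is pushed more than 30 mm (distance of tote_c from where it was at the start of the episode above 0.03 m).
It fails at once if the exposed tote is dropped onto the other (lands faster than 0.4 m/s, a fall of over about 8 mm) or pressed on it with over 40 N ((horizontal distance between tote_a and tote_c below 0.03 m and z of tote_a in the frame of tote_c below 0.055 m and linear speed of tote_a above 0.4 m/s) or contact force between tote_a and tote_c above 40 N).
It fails at once if a bystander is moved more than 30 mm or tipped (distance of any of flask_amber, flask_clear, spray_bottle, tube_rack, dish_stack, reagent_bottle, tip_box from where it was at the start of the episode above 0.03 m or angle between any of flask_amber, flask_clear, spray_bottle, tube_rack, dish_stack, reagent_bottle, tip_box's own z axis and vertical above 0.3 rad).
It also fails if it takes over 51 s, if anything falls off the work surface, if the arm or the gripper's body presses on something with over 40 N, if the wrist force passes 120 N, or if a joint passes its speed limit or range.

## Working session

There is one attempt and no reset: what is moved stays moved. The work goes in short steps, Python scripts to look and compute and a shell command to move; the robot and the scene stay as the last step left them, time stands still between calls to the robot, and variables do not carry over. Pictures are saved under pics/ and viewed, at most 10 in all, crops included, and the job is handed in when it is done.

```bash
ls; mkdir -p pics; cat > h.py <<'E'
import numpy as np, cv2
from workcell import bot, vision, workorder
def ray(p,uv):
    R=cv2.Rodrigues(np.array(p["rvec"],float))[0]; t=np.array(p["tvec"],float).ravel()
    d=R.T@np.linalg.inv(p["K"])@np.array([uv[0],uv[1],1.]); return -R.T@t,d
def tri(obs):
    A=np.zeros((3,3));b=np.zeros(3)
    for p,uv in obs:
        c,d=ray(p,uv);d=d/np.linalg.norm(d);M=np.eye(3)-np.outer(d,d);A+=M;b+=M@c
    return np.linalg.solve(A,b)
def onz(p,uv,z):
    c,d=ray(p,uv);return c+d*(z-c[2])/d[2]
def dep(p):
    R=cv2.Rodrigues(np.array(p["rvec"],float))[0]; t=np.array(p["tvec"],float).ravel()
    v,u=np.mgrid[:384,:512]; P=np.stack([u,v,np.ones_like(u)],-1)@np.linalg.inv(p["K"]).T*p["z_map"][...,None]
    return (P-t)@R
E
python3 - <<'E'
from h import *
np.set_printoptions(precision=4,suppress=True)
S=vision.camera("scene");T=vision.camera("top")
cv2.imwrite("pics/s.png",S["image"]);cv2.imwrite("pics/t.png",T["image"])
for n in "slide_base notch_next knob_grip tote_a tote_c bay_left bay_right uv_lamp flask_amber flask_clear spray_bottle tube_rack dish_stack reagent_bottle tip_box".split():
    a=vision.place_of(S,n);b=vision.place_of(T,n)
    print(n)
    for nm,p,l in(("S",S,a),("T",T,b)):
        for r in l[:4]: print("  ",nm,round(r["score"],2),np.round(r["position"],1),onz(p,r["position"],{"notch_next":.032,"knob_grip":.087,"bay_left":.046,"bay_right":.046}.get(n,0)))
    if a and b: print("   tri",tri([(S,a[0]["position"]),(T,b[0]["position"])]))
o=bot.get_obs();print(o["eef_pos"],o["tool_rot"],o["clock"],o["grip_width"])
E
```

```text
pics
slide_base
   S 0.68 [241.9 224.2] [ 0.5688 -0.0829  0.    ]
   T 0.96 [270.  186.8] [ 0.5591 -0.0752  0.    ]
   T 0.29 [363.8 229.7] [ 0.3862 -0.4456  0.    ]
   tri [ 0.5623 -0.0753 -0.013 ]
notch_next
   S 0.96 [282.2 178.7] [0.5805 0.1586 0.032 ]
knob_grip
   S 0.49 [263.4 189.5] [0.5805 0.0292 0.087 ]
   S 0.21 [183.7 316.3] [ 0.6654 -0.4908  0.087 ]
   T 0.53 [209.  176.9] [0.5802 0.162  0.087 ]
   T 0.48 [245.8 180. ] [0.5682 0.0209 0.087 ]
   tri [0.5655 0.1374 0.0029]
tote_a
   S 0.82 [215.  243.3] [ 0.5426 -0.2016  0.    ]
   S 0.68 [141.4 235. ] [ 0.3167 -0.3202  0.    ]
   T 0.89 [156.6 195.2] [0.5241 0.3819 0.    ]
   T 0.78 [304.3 181. ] [ 0.5833 -0.2147  0.    ]
   tri [ 0.4663  0.2116 -0.2789]
tote_c
   S 0.82 [215.  243.3] [ 0.5426 -0.2016  0.    ]
   S 0.68 [141.4 235. ] [ 0.3167 -0.3202  0.    ]
   T 0.89 [156.6 195.2] [0.5241 0.3819 0.    ]
   T 0.78 [304.3 181. ] [ 0.5833 -0.2147  0.    ]
   tri [ 0.4663  0.2116 -0.2789]
bay_left
   S 0.66 [141.3 230.8] [ 0.335 -0.328  0.046]
   T 0.66 [267.6 184.6] [ 0.5587 -0.0639  0.046 ]
   T 0.48 [210.  176.4] [0.5915 
[... 1191 characters left out ...]
 -0.6012  0.    ]
   tri [ 0.5064 -0.6028  0.0008]
dish_stack
   S 0.7 [125.6 273.6] [ 0.3838 -0.4593  0.    ]
   S 0.17 [218.2 238.2] [ 0.5384 -0.1786  0.    ]
   T 0.6 [363.2 231.7] [ 0.3783 -0.4428  0.    ]
   tri [ 0.3769 -0.451  -0.0166]
reagent_bottle
   S 0.76 [309.9 215.7] [0.743  0.0883 0.    ]
   S 0.57 [261.3 192.6] [0.5407 0.0799 0.    ]
   T 0.89 [233.6 138.8] [0.7621 0.0744 0.    ]
   T 0.26 [269.  181.7] [ 0.5802 -0.0713  0.    ]
   tri [0.7521 0.0715 0.0242]
tip_box
   S 0.92 [138.5 231.4] [ 0.2977 -0.3149  0.    ]
   T 0.62 [334.5 249.5] [ 0.3086 -0.3265  0.    ]
   tri [ 0.3085 -0.3226  0.0164]
[0.1548 0.4754 0.2313] [ 0.1568  0.9876 -0.      0.    ] 1.6 0.08547961766914013
```

View pics/s.png

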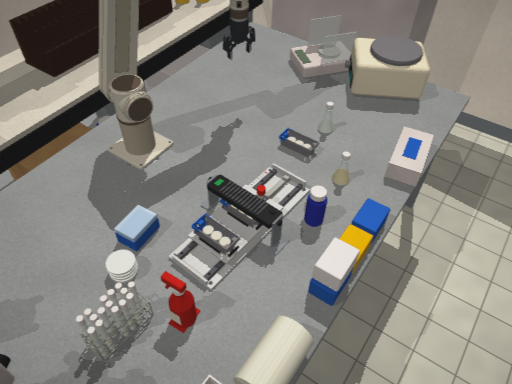

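View pics/t.png

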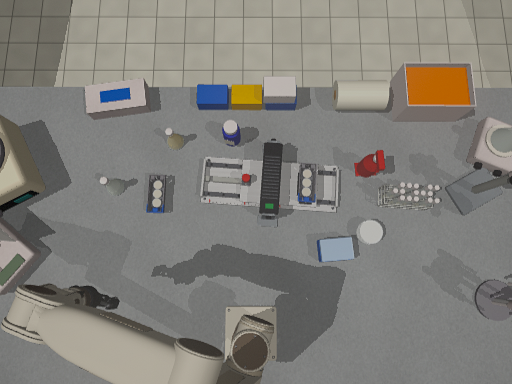

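The scene picture shows the knob at (262,189), lamp at (245,200), next tote at (215,237) and bench tote at (298,144). In the top view the knob is at (246,179), the bench tote at (157,194), and the slide is yawed a few degrees. I'll refine with depth and colour.

```bash
cat > m.py <<'E'
from h import *
np.set_printoptions(precision=4,suppress=True)
S=vision.camera("scene");T=vision.camera("top")
c=[]
for p,uv in((S,(262,189)),(T,(246,179))):
    im=p["image"].astype(int);m=(im[...,2]>110)&(im[...,1]<70)&(im[...,0]<70)
    v,u=np.nonzero(m);k=np.hypot(u-uv[0],v-uv[1])<12;u,v=u[k],v[k]
    P=dep(p)[v,u];print("knob px",u.mean(),v.mean(),len(u),"3d med",np.median(P,0),"max z",P[:,2].max())
    c.append((p,(u.mean(),v.mean())))
print("tri knob",tri(c))
def rect(p,cx,cy,r,z0,z1,tag):
    P=dep(p).reshape(-1,3);ok=(p["z_map"].ravel()>0)&(np.hypot(P[:,0]-cx,P[:,1]-cy)<r)&(P[:,2]>z0)&(P[:,2]<z1)
    Q=P[ok];(c,s,a)=cv2.minAreaRect((Q[:,:2]*1000).astype(np.float32));print(tag,len(Q),"c",np.round(c,1),"size",np.round(s,1),"ang",round(a,2),"z med",np.median(Q[:,2]),"z max",Q[:,2].max())
for n,p in(("S",S),("T",T)):
    rect(p,.52,.378,.11,.03,.06,n+" toteC rim");rect(p,.52,.378,.11,.006,.06,n+" toteC all")
    rect(p,.556,-.215,.068,.08,.11,n+" toteB rim");rect(p,.56,-.075,.17,.118,.15,n+" lamp")
for p in(S,T):
  for r in vision.place_of(p,"tote_c"): print(r["score"],np.round(r["position"],1),onz(p,r["position"],0),onz(p,r["position"],.046))
E
python3 m.py
```

```text
knob px 260.28125 189.34375 64 3d med [0.5766 0.0138 0.0994] max z 0.10704566811566159
knob px 245.5 177.42307692307693 52 3d med [0.5759 0.0217 0.1005] max z 0.10557224316457091
tri knob [0.5754 0.0206 0.0929]
S toteC rim 404 c [524.2 372.3] size [ 74.5 154.5] ang 88.59 z med 0.041558877868879796 z max 0.05616599192399788
S toteC all 713 c [523.9 375.1] size [200.3 202.9] ang 39.26 z med 0.03236903469603308 z max 0.05616599192399788
S toteB rim 280 c [ 554.6 -213.7] size [ 68.1 132.7] ang 85.5 z med 0.09025871134746849 z max 0.10077775860006913
S lamp 1569 c [570.7 -75.4] size [ 74.3 306.5] ang 85.62 z med 0.13209735526685076 z max 0.14167144380365357
T toteC rim 324 c [523.7 373.1] size [ 66.9 150.5] ang 89.32 z med 0.0426126951665948 z max 0.05759385498295992
T toteC all 798 c [520.5 375.8] size [215.7 209.1] ang 39.99 z med 0.027429945956269172 z max 0.05759385498295992
T toteB rim 147 c [ 555.7 -211.9] size [ 65.4 132.7] ang 86.39 z med 0.09060985687645408 z max 0.10258481388263685
T lamp 1414 c [568.2 -72.7] size [ 70.1 303.7] ang 85.8 z med 0.1322195074912803 z max 0.14290985634666048
0.89 [214.9 241.1] [ 0.5367 -0.1946  0.    ] [ 0.5591 -0.2196  0.046 ]
0.81 [298.9 145.9] [0.5216 0.3855 0.    ] [0.5445 0.3384 0.046 ]
0.54 [244.7 217.4] [ 0.5591 -0.0525  0.    ] [ 0.5806 -0.0828  0.046 ]
0.47 [119.3 328.6] [ 0.5031 -0.6002  0.    ] [ 0.5268 -0.6097  0.046 ]
0.33 [242.7 224.9] [ 0.5729 -0.0838  0.    ] [ 0.5938 -0.113   0.046 ]
0.94 [307.3 183.3] [ 0.5738 -0.2266  0.    ] [ 0.5641 -0.2201  0.046 ]
0.91 [156.2 195. ] [0.5249 0.3836 0.    ] [0.5168 0.3715 0.046 ]
```

```bash
cat > plan.py <<'E'
import sys,json
from h import *
from scipy.spatial.transform import Rotation as Ro
# plan.py x y z psi_deg(tool y yaw) n  -> rows in tool axes (turn about tool z; tool taken as pointing down)
def state():
    o=bot.get_obs();R=Ro.from_quat(o["tool_rot"]).as_matrix();return o,np.array(o["eef_pos"]),R
if __name__=="__main__":
    x,y,z,psi,n=map(float,sys.argv[1:6]);n=int(n);o,p,R=state()
    cur=np.degrees(np.arctan2(R[1,1],R[0,1]));d=psi-cur
    if len(sys.argv)<7: d=(d+180)%360-180
    w=-np.radians(d)/n; D=(np.array([x,y,z])-p)/n*1000; rows=[]
    for i in range(n):
        rows.append([[round(float(v),1) for v in R.T@D],[0,0,round(w,4)]]);R=R@Ro.from_rotvec([0,0,w]).as_matrix()
    print("pos",p.round(4),"psi",round(cur,2),"tilt",R[:,2].round(4),"q6",round(o["joint_pos"][5],3),"t",o["clock"],"turn",round(d,2));print(json.dumps(rows))
E
python3 plan.py 0.573 0.020 0.20 -4.5 11
```

```text
pos [0.1548 0.4754 0.2313] psi 71.96 tilt [-0. -0. -1.] q6 1.571 t 1.8 turn -76.46
[[[-49.0, -27.6, 2.8], [0, 0, 0.1213]], [[-51.9, -21.5, 2.8], [0, 0, 0.1213]], [[-54.2, -15.0, 2.8], [0, 0, 0.1213]], [[-55.6, -8.4, 2.8], [0, 0, 0.1213]], [[-56.2, -1.6, 2.8], [0, 0, 0.1213]], [[-56.0, 5.2, 2.8], [0, 0, 0.1213]], [[-54.9, 12.0, 2.8], [0, 0, 0.1213]], [[-53.1, 18.5, 2.8], [0, 0, 0.1213]], [[-50.4, 24.8, 2.8], [0, 0, 0.1213]], [[-47.1, 30.7, 2.8], [0, 0, 0.1213]], [[-43.0, 36.2, 2.8], [0, 0, 0.1213]]]
```

```bash
python3 -m creep '[[[-49,-28,3],[0,0,0.121]],[[-52,-21.5,3],[0,0,0.121]],[[-54,-15,3],[0,0,0.121]],[[-55.5,-8.5,3],[0,0,0.121]],[[-56,-1.5,3],[0,0,0.121]],[[-56,5,3],[0,0,0.121]],[[-55,12,3],[0,0,0.121]],[[-53,18.5,3],[0,0,0.121]],[[-50.5,25,3],[0,0,0.121]],[[-47,30.5,3],[0,0,0.121]],[[-43,36,2],[0,0,0.121]],[[0,0,0],[0,0,0]]]' 70
python3 plan.py 0.573 0.020 0.12 -4.5 3; cat > crop.py <<'E'
import sys
from h import *
n,u,v,r,out=sys.argv[1],*map(int,sys.argv[2:5]),sys.argv[5]
p=vision.camera(n);cv2.imwrite("pics/"+out,cv2.resize(p["image"][max(v-r,0):v+r,max(u-r,0):u+r],None,fx=500/(2*r),fy=500/(2*r),interpolation=cv2.INTER_CUBIC))
E
```

```text
clock: 3.3
eef_pos: [0.5747, 0.0171, 0.1981]
tool_rot: [0.735, 0.678, -0.0, 0.0]
ft_force: [-1.0, 0.6, -0.6]
grip_width: 0.0703
grasp_force: 0.0
pos [0.5747 0.0171 0.1981] psi -4.6 tilt [-2.e-04 -5.e-04 -1.e+00] q6 1.681 t 3.3 turn 0.1
[[[0.9, -0.7, 26.0], [0, 0, -0.0006]], [[0.9, -0.7, 26.0], [0, 0, -0.0006]], [[0.9, -0.7, 26.0], [0, 0, -0.0006]]]
```

```bash
python3 -m creep '[[[3,-2,26],[0,0,0]],[[0,0,26],[0,0,0]],[[0,0,26],[0,0,0]],[[0,0,0],[0,0,0]]]' 70; python3 crop.py scene 262 185 45 k1.png
```

```text
clock: 3.8
eef_pos: [0.5685, 0.0242, 0.1193]
tool_rot: [0.733, 0.681, -0.002, -0.002]
ft_force: [-0.4, 0.1, 0.7]
grip_width: 0.0703
grasp_force: 0.0
```

View pics/k1.png

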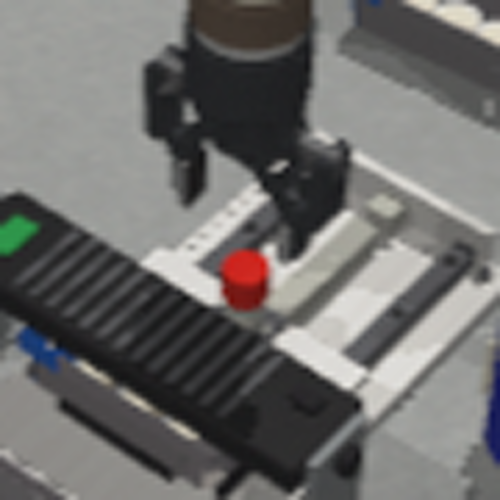

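The crop shows the red knob at crop (245,280), lying under the midpoint between the open fingertips, and the lamp clear. I'll descend.

```bash
python3 -m creep '[[[-1.5,3,18],[0,0,0]],[[-1.5,2,18],[0,0,0]],[[0,0,17],[0,0,0]],[[0,0,0],[0,0,0]],[[0,0,0],[0,0,0]]]' 70; python3 -m creep '[[[0,0,0],[0,0,0]],[[0,0,0],[0,0,0]],[[0,0,0],[0,0,0]],[[0,0,0],[0,0,0]]]' 20;python3 -m creep '[[[0,0,0],[0,0,0]],[[0,0,0],[0,0,0]],[[0,0,0],[0,0,0]],[[0,0,0],[0,0,0]]]' 20
```

```text
clock: 4.47
eef_pos: [0.5769, 0.0203, 0.07]
tool_rot: [0.733, 0.68, 0.001, 0.001]
ft_force: [0.4, 0.6, -0.4]
grip_width: 0.0703
grasp_force: 0.0
clock: 4.97
eef_pos: [0.5766, 0.0201, 0.0693]
tool_rot: [0.733, 0.68, 0.001, 0.001]
ft_force: [-1.1, 0.3, 5.1]
grip_width: 0.0305
grasp_force: 59.1
clock: 5.48
eef_pos: [0.5766, 0.0201, 0.0694]
tool_rot: [0.733, 0.68, 0.001, 0.001]
ft_force: [-0.5, -0.0, 5.3]
grip_width: 0.0306
grasp_force: 59.1
```

```bash
python3 -m creep '[[[0,0,-4],[0,0,0]],[[0,0,-4],[0,0,0]],[[0,0,-3],[0,0,0]],[[0,0,-2],[0,0,0]],[[0,0,0],[0,0,0]],[[0,0,0],[0,0,0]]]'; python3 plan.py 0.588 0.160 0.083 -4.5 10
```

```text
clock: 6.22
eef_pos: [0.5765, 0.0201, 0.0797]
tool_rot: [0.733, 0.68, 0.0, 0.0]
ft_force: [6.1, 0.8, -11.0]
grip_width: 0.0304
grasp_force: 60.1
pos [0.5765 0.0201 0.0797] psi -4.3 tilt [ 1.e-04  0.e+00 -1.e+00] q6 1.681 t 6.225 turn -0.2
[[[14.0, 0.1, -0.3], [0, 0, 0.0004]], [[14.0, 0.1, -0.3], [0, 0, 0.0004]], [[14.0, 0.1, -0.3], [0, 0, 0.0004]], [[14.0, 0.1, -0.3], [0, 0, 0.0004]], [[14.0, 0.1, -0.3], [0, 0, 0.0004]], [[14.0, 0.1, -0.3], [0, 0, 0.0004]], [[14.0, 0.1, -0.3], [0, 0, 0.0004]], [[14.0, 0.1, -0.3], [0, 0, 0.0004]], [[14.0, 0.1, -0.3], [0, 0, 0.0004]], [[14.0, 0.1, -0.3], [0, 0, 0.0004]]]
```

```bash
python3 -m creep '[[[0,0,-2],[0,0,0]],[[0,0,-1],[0,0,0]],[[0,0,0],[0,0,0]],[[4,0,0],[0,0,0]],[[8,0,0],[0,0,0]],[[12,0,0],[0,0,0]],[[12,0,0],[0,0,0]],[[12,0,0],[0,0,0]],[[12,0,0],[0,0,0]],[[8,0,0],[0,0,0]],[[0,0,0],[0,0,0]]]'; python3 plan.py 0.588 0.160 0.083 -4.5 10 | head -1
```

```text
clock: 7.6
eef_pos: [0.5814, 0.0879, 0.0822]
tool_rot: [0.733, 0.68, -0.001, 0.0]
ft_force: [6.6, 1.2, -11.3]
grip_width: 0.0303
grasp_force: 60.1
pos [0.5814 0.0879 0.0822] psi -4.29 tilt [-6.e-04 -9.e-04 -1.e+00] q6 1.796 t 7.6 turn -0.21
```

```bash
python3 -m creep '[[[6,0,0],[0,0,0]],[[10,0,0],[0,0,0]],[[12,0,0],[0,0,0]],[[12,0,0],[0,0,0]],[[12,0,0],[0,0,0]],[[10,0,0],[0,0,0]],[[6,0,0],[0,0,0]],[[4,0,0],[0,0,0]],[[0,0,0],[0,0,0]],[[0,0,0],[0,0,0]]]'; python3 - <<'E'
from plan import *
o,p,R=state();d=p-np.array([.5765,.0201,.0797]);print(np.hypot(*d[:2])*1000,d)
E
```

```text
clock: 8.85
eef_pos: [0.5865, 0.1585, 0.0819]
tool_rot: [0.733, 0.68, -0.001, 0.001]
ft_force: [5.5, -1.4, -12.1]
grip_width: 0.0303
grasp_force: 60.2
138.76103492027607 [0.01001614 0.13839907 0.00223221]
```

```bash
python3 -m creep '[[[1,0,2],[0,0,0]],[[0,0,4],[0,0,0]],[[0,0,4],[0,0,0]],[[0,0,4],[0,0,0]],[[0,0,2],[0,0,0]],[[0,0,0],[0,0,0]],[[0,0,0],[0,0,0]]]'; python3 plan.py 0.588 0.160 0.083 -4.5 10 | head -1
```

```text
clock: 9.72
eef_pos: [0.5867, 0.1598, 0.0694]
tool_rot: [0.733, 0.68, -0.0, 0.001]
ft_force: [-0.3, -3.0, 6.2]
grip_width: 0.0302
grasp_force: 62.1
pos [0.5867 0.1598 0.0694] psi -4.34 tilt [ 9.0e-04 -1.4e-03 -1.0e+00] q6 1.913 t 9.725 turn -0.16
```

```bash
python3 -m creep '[[[0,0,0],[0,0,0]],[[0,0,0],[0,0,0]],[[0,0,0],[0,0,0]],[[0,0,-15],[0,0,0]],[[0,0,-40],[0,0,0]],[[0,0,-50],[0,0,0]],[[0,0,-30],[0,0,0]]]' 70; python3 plan.py 0.40 0.13 0.24 85.5 9
```

```text
clock: 10.6
eef_pos: [0.5875, 0.1611, 0.2076]
tool_rot: [0.733, 0.68, 0.002, 0.001]
ft_force: [0.2, 0.7, -0.7]
grip_width: 0.0698
grasp_force: 0.0
pos [0.5875 0.1611 0.2076] psi -4.29 tilt [ 0.0049  0.0015 -1.    ] q6 1.913 t 10.6 turn 89.79
[[[-5.0, -20.5, -3.7], [0, 0, -0.1741]], [[-1.4, -21.1, -3.7], [0, 0, -0.1741]], [[2.3, -21.0, -3.7], [0, 0, -0.1741]], [[5.9, -20.3, -3.7], [0, 0, -0.1741]], [[9.3, -18.9, -3.7], [0, 0, -0.1741]], [[12.5, -17.0, -3.7], [0, 0, -0.1741]], [[15.2, -14.6, -3.7], [0, 0, -0.1741]], [[17.5, -11.8, -3.7], [0, 0, -0.1741]], [[19.3, -8.5, -3.7], [0, 0, -0.1741]]]
```

```bash
python3 -m creep '[[[-5,-20.5,-4],[0,0,-0.174]],[[-1.5,-21,-4],[0,0,-0.174]],[[2.5,-21,-4],[0,0,-0.174]],[[6,-20,-4],[0,0,-0.174]],[[9,-19,-4],[0,0,-0.174]],[[12.5,-17,-4],[0,0,-0.174]],[[15,-14.5,-4],[0,0,-0.174]],[[17.5,-12,-4],[0,0,-0.174]],[[19,-8.5,-4],[0,0,-0.174]],[[0,0,0],[0,0,0]]]' 85
cat > m2.py <<'E'
from h import *
np.set_printoptions(precision=4,suppress=True)
S=vision.camera("scene");T=vision.camera("top")
def rect(p,cx,cy,r,z0,z1,tag):
    P=dep(p).reshape(-1,3);ok=(p["z_map"].ravel()>0)&(np.hypot(P[:,0]-cx,P[:,1]-cy)<r)&(P[:,2]>z0)&(P[:,2]<z1)
    Q=P[ok];(c,s,a)=cv2.minAreaRect((Q[:,:2]*1000).astype(np.float32));print(tag,len(Q),"c",np.round(c,1),"size",np.round(s,1),"ang",round(a,2),"z med",np.median(Q[:,2]))
for n,p in(("S",S),("T",T)):
    rect(p,.52,.378,.11,.03,.06,n+" C");rect(p,.572,.065,.075,.08,.115,n+" A")
    for r in vision.place_of(p,"tote_a")[:4]: print("   nn",round(r["score"],2),np.round(r["position"],1),onz(p,r["position"],0),onz(p,r["position"],.046))
    for q in("knob_grip","bay_left","bay_right"):
        for r in vision.place_of(p,q)[:2]: print("   ",q,round(r["score"],2),np.round(r["position"],1),onz(p,r["position"],.087 if q[0]=="k" else .046))
a=cv2.resize(S["image"][120:280,160:360],None,fx=2,fy=2,interpolation=2);b=cv2.resize(T["image"][120:280,130:330],None,fx=2,fy=2,interpolation=2)
cv2.imwrite("pics/after.png",np.hstack([a,b]))
E
python3 m2.py
```

```text
clock: 11.85
eef_pos: [0.3993, 0.1294, 0.2409]
tool_rot: [0.04, 0.999, 0.0, 0.001]
ft_force: [-0.0, 0.3, -0.3]
grip_width: 0.0849
grasp_force: 0.0
S C 394 c [525.4 372.6] size [ 74.7 154.6] ang 89.32 z med 0.041924529614023716
S A 318 c [574.9  65.8] size [ 72.  142.5] ang 86.94 z med 0.08945753522532474
   nn 0.89 [299.1 144.9] [0.5191 0.3913 0.    ] [0.5421 0.344  0.046 ]
   nn 0.83 [264.3 192.7] [0.5501 0.086  0.    ] [0.5719 0.0503 0.046 ]
   nn 0.63 [242.4 214. ] [ 0.5434 -0.0445  0.    ] [ 0.5655 -0.0752  0.046 ]
    knob_grip 0.55 [288.8 169.8] [0.6015 0.1633 0.087 ]
    bay_left 0.79 [268.1 192.4] [0.5822 0.0594 0.046 ]
    bay_left 0.31 [283.2 181.2] [0.5967 0.1379 0.046 ]
    bay_right 0.93 [238.9 210.3] [ 0.5461 -0.0688  0.046 ]
    bay_right 0.71 [243.5 222.4] [ 0.5898 -0.1028  0.046 ]
T C 328 c [523.1 373.9] size [ 66.  149.6] ang 88.96 z med 0.04272694597892664
T A 173 c [574.2  67.2] size [ 65.3 141.3] ang 86.29 z med 0.09075503816907159
   nn 0.87 [159.2 196.5] [0.5188 0.3712 0.    ] [0.5108 0.3595 0.046 ]
   nn 0.65 [229.1 177.9] [0.5958 0.0908 0.    ] [0.5855 0.0877 0.046 ]
    knob_grip 0.61 [332.1 246.6] [ 0.3163 -0.2998  0.087 ]
    knob_grip 0.42 [206.8 174.8] [0.5884 0.1707 0.087 ]
    bay_left 0.84 [233.2 180. ] [0.5771 0.0714 0.046 ]
    bay_right 0.78 [271.3 183.6] [ 0.5628 -0.0785  0.046 ]
```

View pics/after.png

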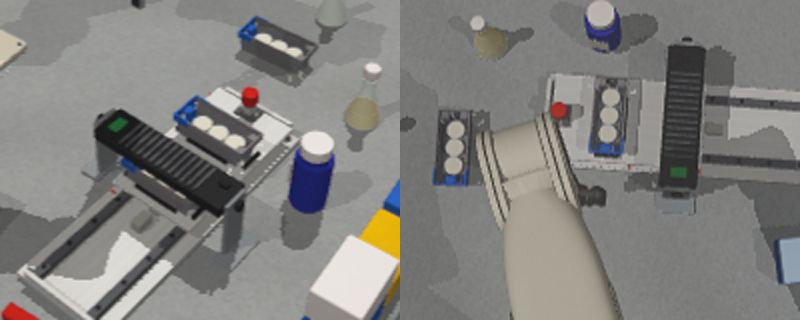

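The carriage has moved and the totes are seated: tote A is uncovered at (215,130) in the left half, the knob at (250,97), and the next tote is under the lamp. Going to tote A.

```bash
python3 plan.py 0.578 0.0655 0.16 85.8 5
```

```text
pos [0.4    0.1294 0.2391] psi 85.41 tilt [-5.e-04 -2.e-04 -1.e+00] q6 0.393 t 12.35 turn 0.39
[[[-36.5, -9.9, 15.8], [0, 0, -0.0014]], [[-36.5, -9.9, 15.8], [0, 0, -0.0014]], [[-36.5, -10.0, 15.8], [0, 0, -0.0014]], [[-36.5, -10.0, 15.8], [0, 0, -0.0014]], [[-36.5, -10.1, 15.8], [0, 0, -0.0014]]]
```

```bash
python3 -m creep '[[[-20,-5,8],[0,0,-0.007]],[[-40,-11,16],[0,0,0]],[[-40,-11,18],[0,0,0]],[[-40,-11,18],[0,0,0]],[[-30,-8,14],[0,0,0]],[[-12,-4,5],[0,0,0]],[[0,0,0],[0,0,0]],[[0,0,0],[0,0,0]]]' 85; python3 plan.py 0.578 0.0655 0.062 85.8 4
```

```text
clock: 13.35
eef_pos: [0.5772, 0.0665, 0.1608]
tool_rot: [0.036, 0.999, 0.0, 0.0]
ft_force: [0.6, 0.7, -0.1]
grip_width: 0.0848
grasp_force: 0.0
pos [0.5772 0.0665 0.1608] psi 85.85 tilt [ 0.e+00  2.e-04 -1.e+00] q6 0.187 t 13.35 turn -0.05
[[[-0.2, -0.2, 24.7], [0, 0, 0.0002]], [[-0.2, -0.2, 24.7], [0, 0, 0.0002]], [[-0.2, -0.2, 24.7], [0, 0, 0.0002]], [[-0.2, -0.2, 24.7], [0, 0, 0.0002]]]
```

```bash
python3 -m creep '[[[0,-1,20],[0,0,0]],[[-1,0,25],[0,0,0]],[[0,0,25],[0,0,0]],[[0,0,18],[0,0,0]],[[0,0,9],[0,0,0]],[[0,0,2],[0,0,0]],[[0,0,0],[0,0,0]]]' 85;  python3 -m creep '[[[0,0,0],[0,0,0]],[[0,0,0],[0,0,0]],[[0,0,0],[0,0,0]],[[0,0,0],[0,0,0]]]' 55
```

```text
clock: 14.22
eef_pos: [0.579, 0.0653, 0.0623]
tool_rot: [0.036, 0.999, 0.0, 0.001]
ft_force: [0.3, -0.4, 0.1]
grip_width: 0.085
grasp_force: 0.0
clock: 14.72
eef_pos: [0.5794, 0.0652, 0.0625]
tool_rot: [0.036, 0.999, 0.0, 0.001]
ft_force: [-0.9, 0.2, 4.7]
grip_width: 0.0629
grasp_force: 66.1
```

```bash
python3 -m creep '[[[0,0,-3],[0,0,0]],[[0,0,-6],[0,0,0]],[[0,0,-12],[0,0,0]],[[0,0,-20],[0,0,0]],[[0,0,-25],[0,0,0]],[[0,0,-25],[0,0,0]],[[0,0,-25],[0,0,0]],[[0,0,-15],[0,0,0]],[[0,0,0],[0,0,0]]]'; python3 plan.py 0.524 0.3735 0.19 269 20 x; python3 - <<'E'
from h import *
from plan import state
T=vision.camera("top");S=vision.camera("scene")
for p in(S,T):
  for n in("knob_grip","tote_b"): print(n,[(round(r["score"],2),np.round(r["position"],1)) for r in vision.place_of(p,n)[:3]])
E
```

```text
clock: 15.85
eef_pos: [0.5794, 0.0652, 0.1937]
tool_rot: [0.036, 0.999, 0.0, 0.001]
ft_force: [0.4, 0.9, -2.1]
grip_width: 0.0627
grasp_force: 66.1
pos [0.5794 0.0652 0.1937] psi 85.83 tilt [ 2.9e-03  3.0e-04 -1.0e+00] q6 0.185 t 15.85 turn 183.17
[[[3.9, 15.2, 0.2], [0, 0, -0.1598]], [[1.4, 15.6, 0.2], [0, 0, -0.1598]], [[-1.1, 15.6, 0.2], [0, 0, -0.1598]], [[-3.6, 15.3, 0.2], [0, 0, -0.1598]], [[-5.9, 14.5, 0.2], [0, 0, -0.1598]], [[-8.2, 13.4, 0.2], [0, 0, -0.1598]], [[-10.2, 11.9, 0.2], [0, 0, -0.1598]], [[-12.0, 10.1, 0.2], [0, 0, -0.1598]], [[-13.4, 8.1, 0.2], [0, 0, -0.1598]], [[-14.5, 5.9, 0.2], [0, 0, -0.1598]], [[-15.3, 3.5, 0.2], [0, 0, -0.1598]], [[-15.6, 1.0, 0.2], [0, 0, -0.1598]], [[-15.6, -1.5, 0.2], [0, 0, -0.1598]], [[-15.1, -4.0, 0.2], [0, 0, -0.1598]], [[-14.3, -6.3, 0.2], [0, 0, -0.1598]], [[-13.1, -8.5, 0.2], [0, 0, -0.1598]], [[-11.6, -10.5, 0.2], [0, 0, -0.1598]], [[-9.8, -12.2, 0.2], [0, 0, -0.1598]], [[-7.7, -13.6, 0.2], [0, 0, -0.1598]], [[-5.4, -14.7, 0.2], [0, 0, -0.1598]]]
knob_grip [(0.36, array([283.2, 179.6]))]
tote_b [(0.84, array([243. , 214.6])), (0.8, array([267. , 163.9])), (0.76, array([301. , 145.9]))]
knob_grip []
tote_b [(0.61, array([158.7, 196.2]))]
```

```bash
python3 -m creep '[[[4,15,0],[0,0,-0.16]],[[1.5,15.5,0],[0,0,-0.16]],[[-1,15.5,0],[0,0,-0.16]],[[-3.5,15.5,0],[0,0,-0.16]],[[-6,14.5,0],[0,0,-0.16]],[[-8,13.5,0],[0,0,-0.16]],[[-10,12,0],[0,0,-0.16]],[[-12,10,0],[0,0,-0.16]],[[-13.5,8,0],[0,0,-0.16]],[[-14.5,6,0],[0,0,-0.16]]]' &&
python3 -m creep '[[[-15.5,3.5,0],[0,0,-0.16]],[[-15.5,1,0],[0,0,-0.16]],[[-15.5,-1.5,0],[0,0,-0.16]],[[-15,-4,0],[0,0,-0.16]],[[-14.5,-6.5,0],[0,0,-0.16]],[[-13,-8.5,0],[0,0,-0.16]],[[-11.5,-10.5,0],[0,0,-0.16]],[[-10,-12,0],[0,0,-0.16]],[[-7.5,-13.5,0],[0,0,-0.16]],[[-5.5,-14.5,0],[0,0,-0.155]],[[0,0,0],[0,0,0]],[[0,0,0],[0,0,0]]]'; python3 plan.py 0.524 0.3735 0.15 -91 2
cat > m3.py <<'E'
from h import *
from plan import state
np.set_printoptions(precision=1,suppress=True)
S=vision.camera("scene");T=vision.camera("top");o,p0,R=state()
zt=p0[2]-.0625+.046  # tote_a underside
def sel(p,r,z0,z1,cx=.524,cy=.3735):
    P=dep(p);ok=(p["z_map"]>0)&(np.hypot(P[...,0]-cx,P[...,1]-cy)<r)&(P[...,2]>z0)&(P[...,2]<z1);return P,ok
for n,p in(("S",S),("T",T)):
    for tag,a,b in(("A",zt+.025,zt+.056),("C",.025,.056)):
        P,ok=sel(p,.105,a,b)
        im=p["image"].astype(int);blue=ok&(im[...,0]>im[...,2]+50)
        Q=P[ok]*1000
        if len(Q)<20: print(n,tag,len(Q));continue
        c,s,an=cv2.minAreaRect(Q[:,:2].astype(np.float32))
        print(n,tag,len(Q),"c",np.array(c),"size",np.array(s),"ang",round(an,2),"zmed",np.median(Q[:,2]),"blue",blue.sum(),P[blue].mean(0)*1000 if blue.any() else "", "y edges pct",np.percentile(Q[:,1],[1,99]),"x",np.percentile(Q[:,0],[1,99]))
a=cv2.resize(S["image"][80:200,240:360],None,fx=3,fy=3,interpolation=2);b=cv2.resize(T["image"][130:250,100:220],None,fx=3,fy=3,interpolation=2)
import sys;cv2.imwrite("pics/"+sys.argv[1],np.hstack([a,b]))
E
python3 m3.py p1.png
```

```text
clock: 17.4
eef_pos: [0.5497, 0.2194, 0.1915]
tool_rot: [-0.693, 0.721, 0.0, -0.001]
ft_force: [-0.3, -0.6, -1.6]
grip_width: 0.0629
grasp_force: 66.2
clock: 18.9
eef_pos: [0.522, 0.3719, 0.1917]
tool_rot: [1.0, -0.011, -0.0, 0.001]
ft_force: [-0.0, 0.3, -3.4]
grip_width: 0.0629
grasp_force: 66.3
pos [0.522  0.3719 0.1917] psi -91.25 tilt [-8.0e-04 -1.1e-03 -1.0e+00] q6 -2.5 t 18.9 turn 0.25
[[[1.0, -0.8, 20.9], [0, 0, -0.0022]], [[1.0, -0.8, 20.9], [0, 0, -0.0022]]]
S A 476 c [523.2 367.7] size [ 83.5 152.8] ang 89.21 zmed 215.71481498016692 blue 84 [587.1 361.  218.5] y edges pct [326.8 406.8] x [448.4 598.1]
S C 502 c [523.6 372.3] size [155.   75.2] ang 0.53 zmed 38.58830313702801 blue 68 [459.8 365.8  44.7] y edges pct [336.7 408.1] x [450.  600.1]
T A 149 c [553.5 350.7] size [120.6  58.3] ang 26.58 zmed 216.78567849774524 blue 72 [587.9 367.1 218.7] y edges pct [333.6 401.1] x [493.  595.6]
T C 186 c [530.  363.5] size [ 45.7 135.8] ang 89.13 zmed 34.41017775234405 blue 7 [472.  344.   48.1] y edges pct [340.4 385.1] x [465.4 596.5]
```

View pics/p1.png

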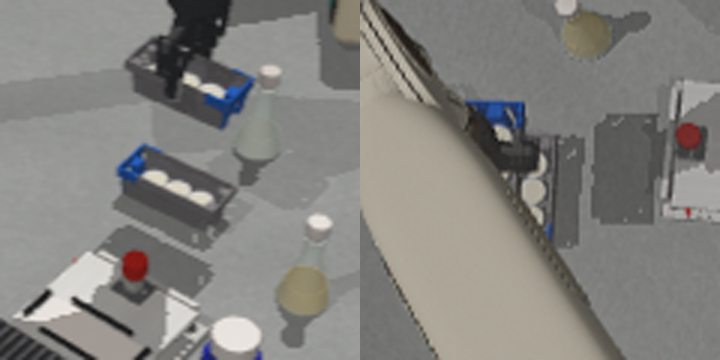

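The held tote's blue end faces away from the robot, at (240,95) in the left half, and the bench tote's blue end faces the robot at (140,160). They're over each other to within a couple of mm, so I'll descend to just above and look again.

```bash
python3 -m creep '[[[1,0,10],[0,0,0]],[[0,0,18],[0,0,0]],[[0,0,20],[0,0,0]],[[0,0,20],[0,0,0]],[[0,0,20],[0,0,0]],[[0,0,14],[0,0,0]],[[0,0,8],[0,0,0]],[[0,0,4],[0,0,0]],[[0,0,0],[0,0,0]]]'; python3 plan.py 0.523 0.372 0.0585 -91 2;python3 m3.py p2.png
```

```text
clock: 20.12
eef_pos: [0.5232, 0.3726, 0.0785]
tool_rot: [1.0, -0.01, 0.0, -0.0]
ft_force: [0.2, -0.3, -1.9]
grip_width: 0.0629
grasp_force: 66.3
pos [0.5232 0.3726 0.0785] psi -91.12 tilt [ 3.e-04  2.e-04 -1.e+00] q6 -2.503 t 20.125 turn 0.12
[[[-0.1, 0.3, 10.0], [0, 0, -0.001]], [[-0.1, 0.3, 10.0], [0, 0, -0.001]]]
S A 425 c [524.7 369.1] size [153.2  91.2] ang 1.0 zmed 102.23515589665205 blue 73 [588.5 361.4 107. ] y edges pct [328.  408.4] x [449.3 600.3]
S C 303 c [523.7 371.8] size [155.5  73.9] ang 0.81 zmed 38.629044260428365 blue 39 [460.9 352.6  43.3] y edges pct [336.  406.9] x [449.3 600.3]
T A 127 c [557.4 351.8] size [121.   56.9] ang 28.1 zmed 105.9166531909279 blue 68 [589.1 366.6 106.5] y edges pct [333.5 402.2] x [496.5 597.6]
T C 51 c [539.3 356.5] size [ 32.3 115.6] ang 88.54 zmed 45.81870314727984 blue 0  y edges pct [339.7 371.1] x [482.6 596.2]
```

View pics/p2.png

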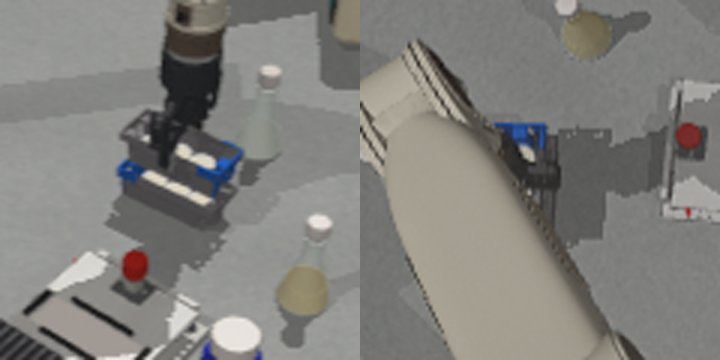

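Aligned: upper tote at (180,160), lower at (175,190). Lowering gently with the force watched.

```bash
python3 -m creep '[[[0,0,5],[0,0,0]],[[0,0,4],[0,0,0]],[[0,0,2],[0,0,0]],[[0,0,2],[0,0,0]],[[0,0,0],[0,0,0]]]'; python3 -m creep '[[[0,0,1.5],[0,0,0]],[[0,0,1.5],[0,0,0]],[[0,0,0],[0,0,0]]]'; python3 -m creep '[[[0,0,1],[0,0,0]],[[0,0,1],[0,0,0]],[[0,0,0],[0,0,0]]]'
```

```text
clock: 20.85
eef_pos: [0.523, 0.3725, 0.0651]
tool_rot: [1.0, -0.01, -0.0, 0.0]
ft_force: [0.3, 0.2, -2.0]
grip_width: 0.0631
grasp_force: 66.3
clock: 21.22
eef_pos: [0.523, 0.3725, 0.0621]
tool_rot: [1.0, -0.01, -0.0, 0.0]
ft_force: [0.6, -0.2, -3.2]
grip_width: 0.0631
grasp_force: 66.3
clock: 21.6
eef_pos: [0.523, 0.3725, 0.0602]
tool_rot: [1.0, -0.01, -0.0, 0.0]
ft_force: [0.1, 0.1, -3.3]
grip_width: 0.0636
grasp_force: 66.3
```

No contact with the rim, so it is entering. About 2 mm remain.

```bash
python3 -m creep '[[[0,0,1],[0,0,0]],[[0,0,0.5],[0,0,0]],[[0,0,0],[0,0,0]]]';python3 -m creep '[[[0,0,0.5],[0,0,0]],[[0,0,0.5],[0,0,0]],[[0,0,0],[0,0,0]]]'
```

```text
clock: 21.98
eef_pos: [0.5231, 0.3726, 0.0589]
tool_rot: [1.0, -0.01, 0.0, -0.0]
ft_force: [0.0, 0.3, -2.9]
grip_width: 0.0628
grasp_force: 66.4
clock: 22.35
eef_pos: [0.5232, 0.3726, 0.0586]
tool_rot: [1.0, -0.01, 0.0, -0.0]
ft_force: [-1.7, -2.1, 3.9]
grip_width: 0.0631
grasp_force: 66.9
```

Seated at the predicted height (0.0585), pressing with a few newtons. Releasing.

```bash
python3 -m creep '[[[0,0,0],[0,0,0]],[[0,0,0],[0,0,0]],[[0,0,0],[0,0,0]],[[0,0,0],[0,0,0]]]' 82; python3 -m creep '[[[0,0,-5],[0,0,0]],[[0,0,-15],[0,0,0]],[[0,0,-30],[0,0,0]],[[0,0,-40],[0,0,0]],[[0,0,-40],[0,0,0]],[[20,0,-10],[0,0,0]],[[50,0,0],[0,0,0]],[[60,0,0],[0,0,0]],[[60,0,0],[0,0,0]],[[30,0,0],[0,0,0]],[[0,0,0],[0,0,0]]]'; python3 - <<'E'
from plan import *
print(state()[1])
E
```

```text
clock: 22.85
eef_pos: [0.5231, 0.3726, 0.0577]
tool_rot: [1.0, -0.01, -0.0, 0.0]
ft_force: [-1.1, -0.0, 0.5]
grip_width: 0.082
grasp_force: 0.0
clock: 24.22
eef_pos: [0.7155, 0.3635, 0.1887]
tool_rot: [1.0, -0.011, 0.001, -0.0]
ft_force: [0.1, 0.7, -0.6]
grip_width: 0.0823
grasp_force: 0.0
[0.71550501 0.36346775 0.1887431 ]
```

I retracted away from the robot instead of toward it, though still high above everything. I'll come back along the same height.

```bash
python3 -m creep '[[[-20,0,-5],[0,0,0]],[[-50,0,-5],[0,0,0]],[[-60,0,0],[0,0,0]],[[-60,0,0],[0,0,0]],[[-60,0,0],[0,0,0]],[[-60,0,0],[0,0,0]],[[-50,0,0],[0,0,0]],[[-20,0,0],[0,0,0]],[[0,0,0],[0,0,0]]]'; python3 m3.py p3.png;  python3 - <<'E'
from h import *
S=vision.camera("scene");P=dep(S)
im=S["image"].astype(int);m=(im[...,2]>110)&(im[...,1]<70)&(im[...,0]<70);v,u=np.nonzero(m)
k=np.hypot(P[v,u,0]-.587,P[v,u,1]-.16)<.04;Q=P[v,u][k];print("knob",len(Q),np.median(Q,0),Q[:,2].max())
for tag,a,b in(("A",.067,.098),("C",.02,.056)):
    ok=(np.hypot(P[...,0]-.524,P[...,1]-.3735)<.105)&(P[...,2]>a)&(P[...,2]<b);Q=P[ok]*1000;print(tag,cv2.minAreaRect(Q[:,:2].astype(np.float32)),np.percentile(Q[:,2],[50,90,99]))
E
```

```text
clock: 25.35
eef_pos: [0.3392, 0.375, 0.2033]
tool_rot: [1.0, -0.008, 0.007, -0.005]
ft_force: [0.0, 0.5, 0.3]
grip_width: 0.0823
grasp_force: 0.0
S A 0
S C 252 c [524.5 370.4] size [155.7  73.2] ang 0.93 zmed 45.17334360772048 blue 29 [482.6 349.8  46. ] y edges pct [336.7 400.6] x [449.7 601. ]
T A 0
T C 137 c [523. 372.] size [ 63.4 149.9] ang 88.92 zmed 47.66209726202479 blue 26 [478.7 368.4  48.4] y edges pct [340.  401.7] x [448.8 596.4]
knob 56 [0.58800218 0.15178235 0.09976385] 0.10639957720959951
A ((525.5427856445312, 371.65911865234375), (76.46949005126953, 152.8329315185547), 89.56405639648438) [80.79010712 92.12442328 95.73517801]
C ((524.7239990234375, 365.990234375), (155.8311767578125, 67.19731903076172), 3.228220224380493) [43.01345995 52.08092472 55.35207975]
```

View pics/p3.png

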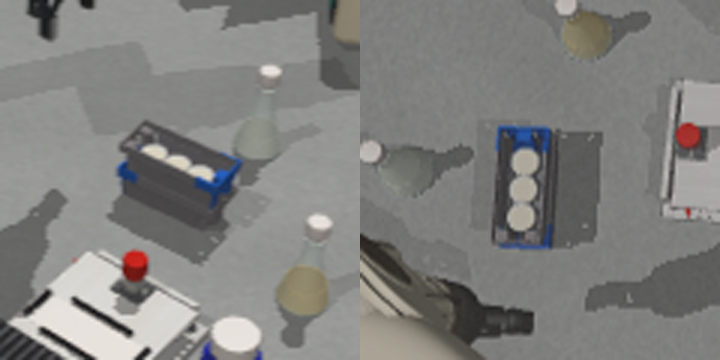

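The stack is level and centred at (180,160) left and (523,187) right, blue over grey, and the knob is at its home height. Handing in.

```bash
python3 -c "
from workcell import workorder
print(workorder.job_done())"
```

```text
the job is handed in; nothing more can be done
None
```

The job is handed in, but no verdict came back: the slide is one notch to the left with the plunger home, and the exposed tote sits level on the bench tote, blue end over grey, released and with the robot clear.

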